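# Set out the job tray for a frame repair

### The arm

A 6-joint arm with a two-finger parallel gripper is mounted at the origin on a cart in front of the work surface, level with it; the furniture and walls round the work are solid. World frame = base frame: x ahead of the robot, y to its left, z up, the work surface at z = 0. Lengths are in m, angles in rad, forces in N, time in s.
With the tool pointing down it reaches from about 0.275 to 0.75 m from the base axis. Payload 10.2 kg.
Tool frame: the origin (TCP) lies midway between the tips of the shut fingers; the grasp point (between the pads) lies 19 mm behind it (env.hold_point_z is the distance from the TCP to the grasp point, in m); x points along the fingers, z is the direction in which the jaws open and shut, and the axes are right-handed (so a half turn about x gives the same grasp; the last joint's range is limited). The gripper opens to 85 mm and grips with 20 to 120 N. Pads are 22 mm wide; open, the fingers measure 114 mm over their backs; the gripper's body (76 mm by 85 mm) begins 54 mm behind the grasp point. The pads swing forward as they close: fully open they stand 13 mm farther back than shut.
Start: joints at [-0.223, 0.313, 1.498, -0, 1.331, -0.223], TCP at [0.525, -0, 0.198] pointing down, gripper open.
Joint ranges: [-2.94, 2.94], [-0.97, 2.17], [0.19, 2.56], [-1.23, 4.37], [0.02, 3.11], [-2.88, 2.88]. Speed limits (rad/s): [2.39, 2.39, 3.01, 3.14, 3.14, 3.14].

### API

Orientations are given as a unit quaternion [x, y, z, w].
In Python, from bench import env, kinematics, monitor, eyes, job gives the robot as it stands. The module is installed in compiled form; this text tells all that it offers. Calls block until the motion is done:
- env.reach(position, orientation): joint-space move of the TCP to a pose.
- env.movel(position, velocity=0.15, frame=None, guard=None): straight line of the TCP; frame=None keeps the orientation; velocity is the mean speed in m/s. With guard (N) it stops when the force on the tool has changed by that much, and returns True; else False.
- env.set_joints(angles): joint-space move.
- env.release() and env.close_gripper(effort=None): open the fingers fully, or close them until they stop; effort is the grip in N (None keeps the last).
- env.hold(seconds).
- kinematics.ik(position, orientation): joint angles nearest the present ones, or None.
- monitor.sense(): the state.
- eyes.grab_frame(name): name is "scene" or "side" or "wrist"; returns a dict with "frame" (400x640x3 uint8, red, green, blue), "mtx" (3x3 intrinsics, pixels), "view" (4x4, takes a point from world to camera coordinates). Camera axes: x right, y down, z forward; pixel columns grow to the right and rows downward; lengths in m; the calibration is good to about 2 mm. The wrist camera is an equidistant fisheye: a pixel r from the principal point sees the ray r / f radians off the axis. A picture is of the moment at which its call begins. There is no depth.
A pose or a line that the arm cannot do raises env.MotionError and nothing moves.
- job.hand_in(): hands the job in, once; it reports no verdict.
The state is a dict: "clock": time; "joints": joint angles; "qvel": joint speeds; "joint_efforts": joint torques, N m; "position": TCP position; "ee_rot": TCP orientation; "contact_force": force on the tool from outside, world axes, zero at the start; "ft_torque": the same for the moment, N m; "finger_gap": opening from 0.0 (shut) to 1.0 (fully open).
Only numpy, scipy, OpenCV 4.12 (cv2) and the standard library are available. Lean on these libraries where they do the work, as an engineer would, in place of code of your own. Each camera call takes 0.05 s, during which the arm holds its last target.

### The job

Set out the grey job tray for a frame repair: stand the brown cement bottle in the narrow round well, the jar of nose pads in the wide round well and the black loupe in the square bay, each upright and down on its floor, and lay the wooden-handled needle file lengthwise on the tool rest between the rails, centred along the rest, its handle at either end. The ivory-handled screwdriver and the dropper bottle with the pointed nozzle are not for this job: leave them where they are.

Things in the scene. Friction and masses are not known exactly. Their poses are not given: they have to be found in the camera images.
- cement_bottle: Small brown glass bottle with a black cap, upright, 32 mm diameter, 62 mm high; the body, straight-sided up to about 45 mm, is gripped round. Origin: centre of the underside, z up. About 60 g. Goes in the narrow round well.
- pad_jar: Low clear jar of small parts (nose pads) with a white cap (firmly on), upright, 42 mm diameter, 44 mm high; the body is 40 mm across up to 35 mm, the cap 42 mm from 37 mm up. Origin: centre of the underside, z up. About 50 g. Goes in the wide round well.
- loupe: Black watchmaker's loupe, a short waisted tube standing on its wide rim, 38 mm diameter, 31 mm high; grip it round as a 37 mm cylinder. Origin: centre of the underside, z up. About 20 g. Goes in the square bay.
- needle_file: Needle file lying flat: 165 mm long along its y axis, wooden handle (from y = +9 to +80 mm, 12 mm wide to grip, 16 mm thick) and thin dark steel file, 4 mm, towards -y. Origin: middle of its length, on its underside, z up. About 35 g; it balances in the handle, about 38 mm from the origin (y = +38 mm). Goes on the tool rest.
- narrow_well: Beech block with a round well of 46 mm diameter, 12 mm deep (floor 4 mm above the block's underside), in its middle. Fixed block 68 x 68 x 16 mm, top 20 mm above the table, in the grey tray beside the tool rest. Origin: centre of the block's underside (4 mm above the table), x away from the rest, z up. The blocks stand in a row, 69 mm centre to centre, in varying order.
- wide_well: Beech block with a round well of 58 mm diameter, 12 mm deep (floor 4 mm above the block's underside), in its middle. Fixed block 68 x 68 x 16 mm, top 20 mm above the table, in the grey tray beside the tool rest. Origin: centre of the block's underside (4 mm above the table), x away from the rest, z up.
- square_bay: Beech block with a square bay of 54 x 54 mm, 12 mm deep (floor 4 mm above the block's underside), in its middle. Fixed block 68 x 68 x 16 mm, top 20 mm above the table, in the grey tray beside the tool rest. Origin: centre of the block's underside (4 mm above the table), x away from the rest, z up.
- tool_rest: Fixed beech slab 44 x 206 x 12 mm (top 16 mm above the table) in the fixed grey tray (218 x 124 mm, rim 14 mm high). At each end a facing pair of rails, 10 mm high, 32 mm apart inside, 58 to 98 mm from the middle; the rest is free for fingers. Origin: centre of its underside, y lengthwise, x across, towards the blocks (row's centre line 58 mm away), z up.
- screwdriver: Look-alike, leave where it is: precision screwdriver lying flat, pale ivory handle with a swivel cap and thin bright shaft, 170 mm long along its y axis, 19 mm thick. Origin: middle of its length, on its underside, z up.
- dropper_bottle: Look-alike, leave where it is: slim red dropper bottle with a pointed white nozzle, upright, 26 mm diameter, 78 mm high. Origin: centre of the underside, z up.
Not all that is in view belongs to the job. What is shaped like the cement_bottle but blue or orange is not meant.

How it is judged:
At the end, for the whole second after the job is handed in: Bottle in narrow well, jar in wide well, loupe in square bay: upright (0.12 rad), within 4 mm of the floor and 12 mm (loupe 15) of centre; file down on the rest, within 13 mm across, 22 mm along, 0.2 rad; screwdriver and (upright) dropper bottle within 20 mm of start; all at rest (horizontal distance between cement_bottle and narrow_well below 0.012 m and z of cement_bottle in the frame of narrow_well below 0.008 m and angle between each of cement_bottle, pad_jar, loupe's own z axis and vertical below 0.12 rad and linear speed of each of cement_bottle, pad_jar, loupe, needle_file below 0.02 m/s and horizontal distance between pad_jar and wide_well below 0.012 m and z of pad_jar in the frame of wide_well below 0.008 m and horizontal distance between loupe and square_bay below 0.015 m and z of loupe in the frame of square_bay below 0.008 m and x of needle_file in the frame of tool_rest between -0.013 and 0.013 m and y of needle_file in the frame of tool_rest between -0.022 and 0.022 m and z of needle_file in the frame of tool_rest between 0.007 and 0.018 m and angle between the y axis of needle_file and the y axis of tool_rest, either way round below 0.2 rad and distance of each of screwdriver, dropper_bottle from where it was at the start of the episode below 0.02 m and angle between dropper_bottle's own z axis and vertical below 0.1 rad); the robot touches nothing.
It fails at once if the screwdriver is moved (more than 20 mm) (distance of screwdriver from where it was at the start of the episode above 0.02 m).
It fails at once if the dropper bottle is moved (more than 20 mm) or tipped (more than 0.3 rad) (distance of dropper_bottle from where it was at the start of the episode above 0.02 m or angle between dropper_bottle's own z axis and vertical above 0.3 rad).
It also fails if it takes over 118 s, if anything falls off the work surface, if the arm or the gripper's body presses on something with over 40 N, if the wrist force passes 120 N, or if a joint passes its speed limit or range.

## Working session

There is one attempt and no reset: what is moved stays moved. The work goes in short steps, each a Python script; the robot and the scene stay as the last script left them, time stands still between calls to the robot, and variables do not carry over. Pictures are saved under pics/ and viewed, and the job is handed in when it is done.

```bash
ls; mkdir -p pics; python3 - <<'E'
from bench import env, kinematics, monitor, eyes, job
import cv2
for n in ("scene","side","wrist"):
    f=eyes.grab_frame(n); cv2.imwrite(f"pics/a_{n}.png",f["frame"][:,:,::-1]); print(n,f["mtx"].round(1).tolist(),f["view"].round(3).tolist())
s=monitor.sense(); print(s)
E
```

```text
pics
scene [[431.5, 0.0, 320.1], [0.0, 431.5, 202.7], [0.0, 0.0, 1.0]] [[0.907, -0.421, 0.02, -0.468], [-0.224, -0.523, -0.822, 0.168], [0.356, 0.741, -0.569, 1.062], [0.0, 0.0, 0.0, 1.0]]
side [[467.3, 0.0, 320.2], [0.0, 467.3, 199.3], [0.0, 0.0, 1.0]] [[-0.971, -0.239, 0.003, 0.477], [-0.146, 0.582, -0.8, 0.122], [0.189, -0.778, -0.6, 1.28], [0.0, 0.0, 0.0, 1.0]]
wrist [[309.7, 0.0, 314.3], [0.0, 309.7, 196.7], [0.0, 0.0, 1.0]] [[1.0, -0.0, -0.001, -0.525], [0.0, -0.945, 0.327, -0.043], [-0.001, -0.327, -0.945, 0.381], [0.0, 0.0, 0.0, 1.0]]
{'clock': 0.15, 'joints': array([-2.23384400e-01,  3.13313317e-01,  1.49822058e+00, -2.26949216e-05,
        1.33098554e+00, -2.23406341e-01]), 'qvel': array([-1.55021236e-05, -1.79438021e-03, -1.68029288e-03,  3.58611064e-04,
        8.65390381e-04,  1.12183413e-03]), 'joint_efforts': array([ 1.79854873e-03, -4.12368500e+01, -2.59796566e+01, -1.57318855e-04,
        3.17765021e-03, -3.62555340e-05]), 'position': array([5.24792831e-01, 3.65565820e-05, 1.97286530e-01]), 'ee_rot': array([5.53261199e-05, 7.07427959e-01, 7.46593315e-05, 7.06785452e-01]), 'contact_force': array([-0.1652468 ,  0.53215524, -0.40845073]), 'ft_torque': array([ 0.01446491, -0.06828693,  0.02828193]), 'finger_gap': 1.0006036407840508}
```

View pics/a_scene.png

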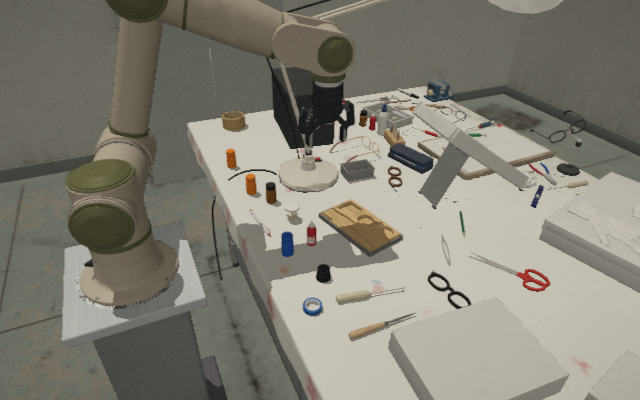

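View pics/a_side.png

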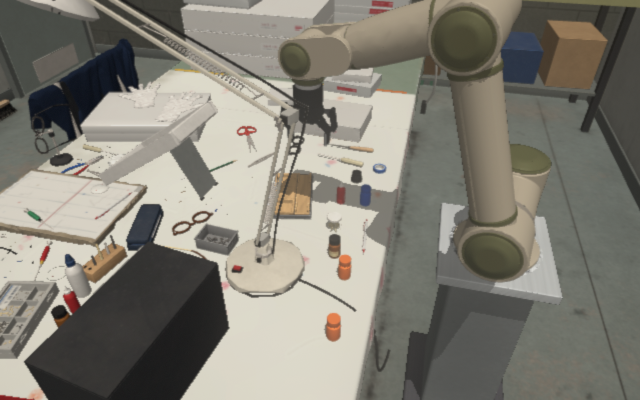

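View pics/a_wrist.png

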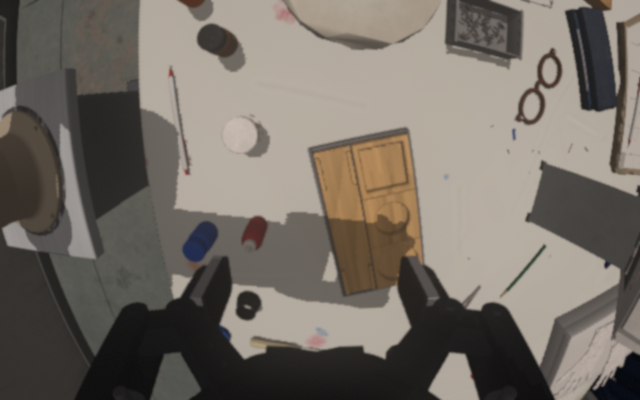

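```bash
cat > h.py <<'E'
from bench import env, kinematics, monitor, eyes, job
import cv2, numpy as np, json
from scipy.spatial.transform import Rotation as R
def grab(n,fn=None):
    f=eyes.grab_frame(n)
    if fn: cv2.imwrite(f"pics/{fn}.png",f["frame"][:,:,::-1]); np.savez(f"pics/{fn}.npz",frame=f["frame"],mtx=f["mtx"],view=f["view"],fish=(n=="wrist"))
    return dict(frame=f["frame"],mtx=np.array(f["mtx"]),view=np.array(f["view"]),fish=(n=="wrist"))
def load(fn):
    z=np.load(f"pics/{fn}.npz"); return dict(frame=z["frame"],mtx=z["mtx"],view=z["view"],fish=bool(z["fish"]))
def ray(f,uv):
    uv=np.atleast_2d(np.asarray(uv,float)); K=f["mtx"]
    a=np.c_[(uv[:,0]-K[0,2])/K[0,0],(uv[:,1]-K[1,2])/K[1,1]]
    if f["fish"]:
        r=np.hypot(a[:,0],a[:,1]); s=np.where(r>1e-9,np.sin(r)/np.maximum(r,1e-9),1)
        d=np.c_[a*s[:,None],np.cos(r)]
    else: d=np.c_[a,np.ones(len(a))]
    V=f["view"]; Rm=V[:3,:3]; c=-Rm.T@V[:3,3]
    return c,d@Rm
def plane(f,uv,z):
    c,d=ray(f,uv); t=(z-c[2])/d[:,2]; return c+t[:,None]*d
def proj(f,P):
    P=np.atleast_2d(P); V=f["view"];K=f["mtx"]; q=P@V[:3,:3].T+V[:3,3]
    if f["fish"]:
        rr=np.hypot(q[:,0],q[:,1]); th=np.arctan2(rr,q[:,2]); a=q[:,:2]/np.maximum(rr,1e-9)[:,None]*th[:,None]
    else: a=q[:,:2]/q[:,2:]
    return a*[K[0,0],K[1,1]]+K[:2,2]
def tri(fs,uvs):
    A=np.zeros((3,3));b=np.zeros(3)
    for f,uv in zip(fs,uvs):
        c,d=ray(f,uv);d=d[0]/np.linalg.norm(d[0]);M=np.eye(3)-np.outer(d,d);A+=M;b+=M@c
    return np.linalg.solve(A,b)
def crop(fn,x0,y0,x1,y1,s,out):
    f=load(fn)["frame"][y0:y1,x0:x1,::-1]; cv2.imwrite(f"pics/{out}.png",cv2.resize(f,None,fx=s,fy=s,interpolation=cv2.INTER_CUBIC))
def down(yaw):  # tool x down; jaw axis (tool z) along (cos yaw, sin yaw,0)
    x=np.array([0,0,-1.]);z=np.array([np.cos(yaw),np.sin(yaw),0]);y=np.cross(z,x)
    return R.from_matrix(np.c_[x,y,z]).as_quat()
E
python3 - <<'E'
from h import *
for n in ("scene","side","wrist"): grab(n,"b_"+n)
crop("b_scene",220,170,420,350,4,"c1"); crop("b_wrist",150,0,450,370,2,"c2")
s=monitor.sense(); print(R.from_quat(s["ee_rot"]).as_matrix().round(3))
E
```

```text
[[-0. -0.  1.]
 [ 0.  1.  0.]
 [-1.  0. -0.]]
```

View pics/c1.png

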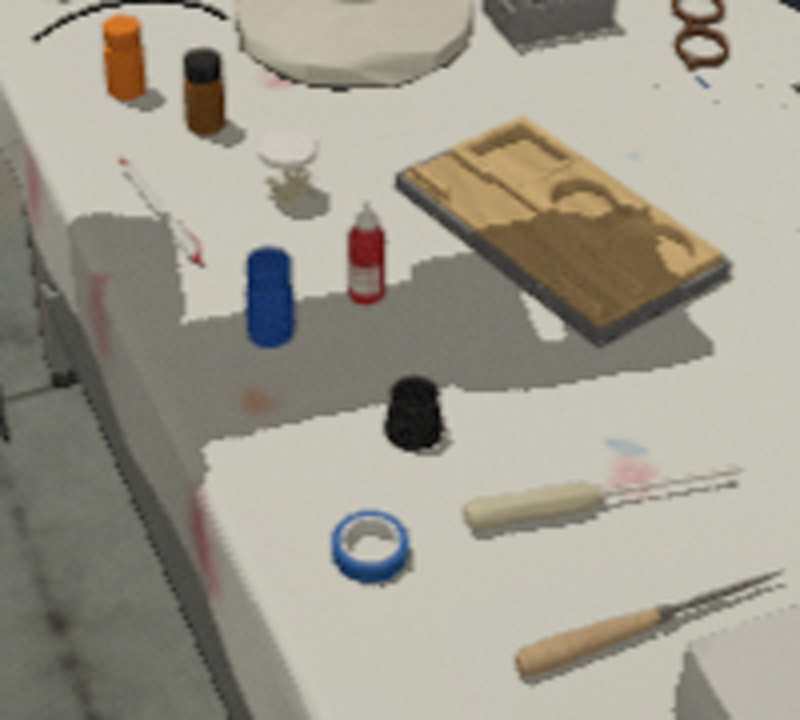

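View pics/c2.png

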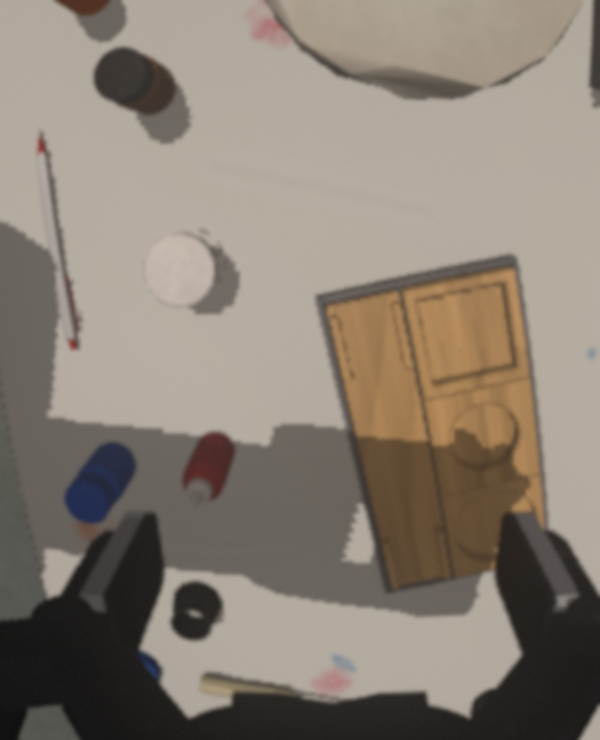

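```bash
python3 - <<'E'
from h import *
w,s,d=load("b_wrist"),load("b_scene"),load("b_side")
print("cam",[ (-f["view"][:3,:3].T@f["view"][:3,3]).round(3) for f in (w,s,d)])
for n,uv,z in [("bottletop",(212,37),.062),("jartop",(240,134),.044),("loupetop",(248,303),.031),("dropbase",(262,225),.0),("tray tl",(310,148),.014),("tray tr",(407,128),.014),("tray bl",(345,294),.014)]:
    print(n,plane(w,uv,z).round(4))
for n,uv,z in [("bottlebase",(220+205/4,170+128/4),0),("loupebase",(220+413/4,170+440/4),0),("filebutt",(350.5,335),.008),("filejoin",(384.5,323.5),.008),("filetip",(415,314.5),.004),("sdbutt",(337,298.5),.008),("sdtip",(405,288),.004),("blue",(288,255),0),("tape",(313,308),0),("dropbase",(311,244),0), ("boxcorner",(392,330),.05)]:
    print(n,plane(s,uv,z).round(4))
E
```

```text
cam [array([0.526, 0.084, 0.374]), array([ 0.084, -0.896,  0.752]), array([0.238, 1.038, 0.863])]
bottletop [[0.4217 0.1474 0.062 ]]
jartop [[0.4447 0.0417 0.044 ]]
loupetop [[ 0.4314 -0.1946  0.031 ]]
dropbase [[ 0.4556 -0.0857  0.    ]]
tray tl [[0.5205 0.0198 0.014 ]]
tray tr [[0.6362 0.046  0.014 ]]
tray bl [[ 0.5697 -0.189   0.014 ]]
bottlebase [[0.4189 0.1452 0.    ]]
loupebase [[ 0.4227 -0.2197  0.    ]]
filebutt [[ 0.4028 -0.396   0.008 ]]
filejoin [[ 0.4846 -0.3992  0.008 ]]
filetip [[ 0.5625 -0.4026  0.004 ]]
sdbutt [[ 0.4228 -0.2932  0.008 ]]
sdtip [[ 0.588  -0.3257  0.004 ]]
blue [[ 0.3774 -0.1008  0.    ]]
tape [[ 0.3638 -0.2904  0.    ]]
dropbase [[ 0.4501 -0.0843  0.    ]]
boxcorner [[ 0.4671 -0.4474  0.05  ]]
```

```bash
python3 - <<'E'
from h import *
print(monitor.sense()["clock"])
env.reach([0.46,-0.19,0.30],down(0)); env.hold(0.2)
grab("wrist","d_wrist"); grab("scene","d_scene"); grab("side","d_side")
s=monitor.sense(); print(s["clock"],s["position"],s["joints"].round(2))
crop("d_wrist",120,0,520,300,2,"d1")
E
```

```text
0.3
1.55 [ 0.46018123 -0.1894919   0.29975741] [-0.63  0.2   1.38  0.    1.56 -0.63]
```

View pics/d1.png

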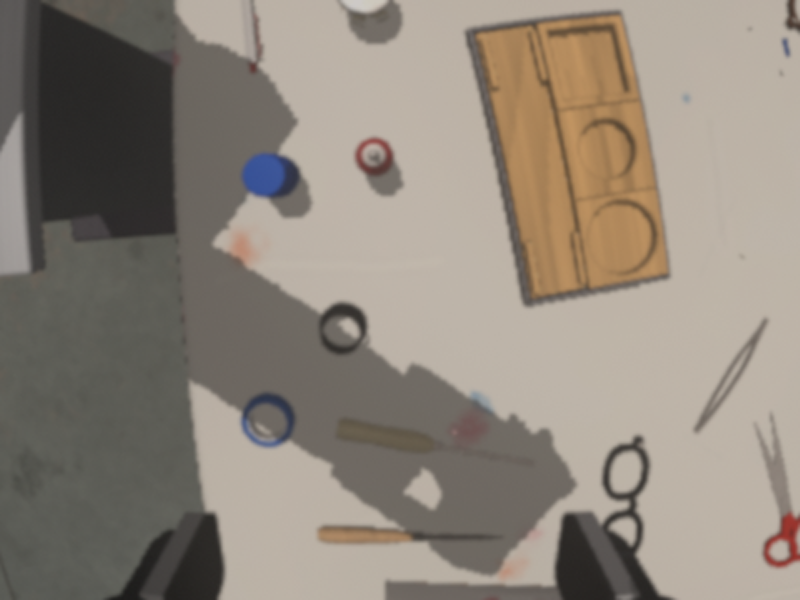

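View pics/d_scene.png

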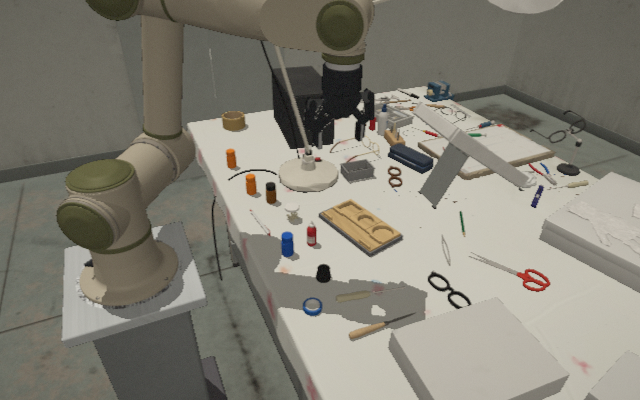

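```bash
python3 - <<'E'
from h import *
w=load("d_wrist"); b=load("b_wrist")
c=np.array([(468,31),(621,12),(669,276),(528,304)])/2+[120,0]
P=plane(w,c,.014); print(P.round(4)); ctr=P.mean(0)
print("sides",[np.linalg.norm(P[i]-P[(i+1)%4]).round(4) for i in range(4)])
yv=(P[0]-P[3])+(P[1]-P[2]); ang=np.arctan2(yv[1],yv[0])-np.pi/2
xv=(P[1]-P[0])+(P[2]-P[3]); ang2=np.arctan2(xv[1],xv[0]); print("angs",ang,ang2)
ex=np.array([np.cos(ang),np.sin(ang)]);ey=np.array([-ex[1],ex[0]])
rest=ctr[:2]-.035*ex; print("rest",rest)
for n,k in (("sq",1),("narrow",0),("wide",-1)):
    q=rest+.058*ex+.069*k*ey; print(n,q.round(4),((proj(w,[*q,.02])[0]-[120,0])*2).round(0))
# wells as clicked
for n,l,r,t,bb in (("narrow",577,636,119,181),("wide",586,657,201,274)):
    pts=plane(w,np.array([(l,(t+bb)/2),(r,(t+bb)/2),((l+r)/2,t),((l+r)/2,bb)])/2+[120,0],.02); print(n,pts.mean(0).round(4),(pts[1]-pts[0]).round(4),(pts[2]-pts[3]).round(4))
# cap, loupe etc
def blob(f,mask,box,z):
    x0,y0,x1,y1=box; m=np.zeros_like(mask);m[y0:y1,x0:x1]=mask[y0:y1,x0:x1]
    n,l,s,cc=cv2.connectedComponentsWithStats(m.astype(np.uint8)); i=1+np.argmax(s[1:,4])
    return s[i],cc[i],plane(f,cc[i],z)[0].round(4)
hsv=cv2.cvtColor(w["frame"],cv2.COLOR_RGB2HSV)
fw=w["frame"].astype(int)
# file handle: wood
H,S,V=hsv[...,0],hsv[...,1],hsv[...,2]
m=(H>5)&(H<20)&(S>90); print("filehandle",blob(w,m,(265,250,345,290),.008))
x0,y0,x1,y1=265,250,345,290
mm=np.zeros_like(m);mm[y0:y1,x0:x1]=m[y0:y1,x0:x1]; v,u=np.nonzero(mm); pts=plane(w,np.c_[u,v],.008)[:,:2].astype(np.float32); print(cv2.minAreaRect(pts),len(pts))
P=plane(w,[(120+319/2,534/2),(120+410/2,536/2),(120+502/2,537/2)],.008); print("file pts",P.round(4))
sd=plane(w,[(120+337/2,428/2),(120+534/2,463/2)],.008); print("sd",sd.round(4))
m=(V<70); print("loupe",blob(w,m,(270,145,310,185),.031)); print("b loupe",blob(b,cv2.cvtColor(b["frame"],cv2.COLOR_RGB2HSV)[...,2]<50,(230,285,268,325),.016))
print("loupe top rim", plane(w,[(120+343/2,328/2)],.031).round(4), plane(w,[(120+343/2,328/2)],.0).round(4))
print("drop", plane(w,(120+374/2,155/2),.078).round(4),"blue",plane(w,(120+265/2,175/2),.062).round(4))
hb=cv2.cvtColor(b["frame"],cv2.COLOR_RGB2HSV); print("jar",blob(b,(hb[...,2]>190)&(hb[...,1]<50),(215,105,265,160),.044))
print("bottlecap",plane(b,(150+124/2,78/2),.062))
E
```

```text
[[ 0.5186  0.0154  0.014 ]
 [ 0.638   0.0435  0.014 ]
 [ 0.6857 -0.165   0.014 ]
 [ 0.5681 -0.1921  0.014 ]]
sides [np.float64(0.1227), np.float64(0.2139), np.float64(0.1207), np.float64(0.2133)]
angs 0.22944522998938233 0.22862785221795773
rest [ 0.56850512 -0.08250148]
sq [ 0.6093 -0.0021] [589.  61.]
narrow [ 0.625  -0.0693] [608. 149.]
wide [ 0.6407 -0.1365] [623. 238.]
narrow [ 0.6239 -0.0699  0.02  ] [0.0478 0.0044 0.    ] [-0.0012  0.0477  0.    ]
wide [ 0.6394 -0.1364  0.02  ] [ 0.0596  0.0038 -0.    ] [-0.0037  0.0566  0.    ]
filehandle (array([280, 264,  46,   7, 221], dtype=int32), array([299.81900452, 267.25339367]), array([ 0.4355, -0.3993,  0.008 ]))
((0.440066397190094, -0.3987049460411072), (0.08000517636537552, 0.012662102468311787), 0.7712231278419495) 221
file pts [[ 0.3993 -0.3993  0.008 ]
 [ 0.4801 -0.4007  0.008 ]
 [ 0.5629 -0.4033  0.008 ]]
sd [[ 0.4188 -0.2971  0.008 ]
 [ 0.5849 -0.3296  0.008 ]]
loupe (array([281, 153,  21,  13,  90], dtype=int32), array([292.2       , 156.62222222]), array([ 0.4285, -0.197 ,  0.031 ]))
b loupe (array([237, 293,  22,  26, 394], dtype=int32), array([247.15228426, 304.5786802 ]), array([ 0.4256, -0.2099,  0.016 ]))
loupe top rim [[ 0.4273 -0.2081  0.031 ]] [[ 0.4249 -0.2153  0.    ]]
drop [[ 0.4516 -0.0845  0.078 ]] blue [[ 0.3788 -0.0953  0.062 ]]
jar (array([223, 118,  32,  33, 732], dtype=int32), array([238.10928962, 133.14617486]), array([0.4426, 0.0427, 0.044 ]))
bottlecap [[0.42171263 0.14520355 0.062     ]]
```

```bash
python3 - <<'E'
from h import *
s,d=load("d_scene"),load("d_side")
crop("d_side",220,80,420,280,3.5,"e1"); crop("d_scene",200,0,480,200,2.8,"e2")
w=load("d_wrist")
for z in (0.03,.05,.07): print("box",z,plane(w,[(120+387/2,583/2),(120+560/2,586/2)],z).round(3).tolist())
E
```

```text
box 0.03 [[0.46, -0.437, 0.03], [0.618, -0.445, 0.03]]
box 0.05 [[0.46, -0.422, 0.05], [0.611, -0.43, 0.05]]
box 0.07 [[0.46, -0.407, 0.07], [0.604, -0.415, 0.07]]
```

View pics/e1.png

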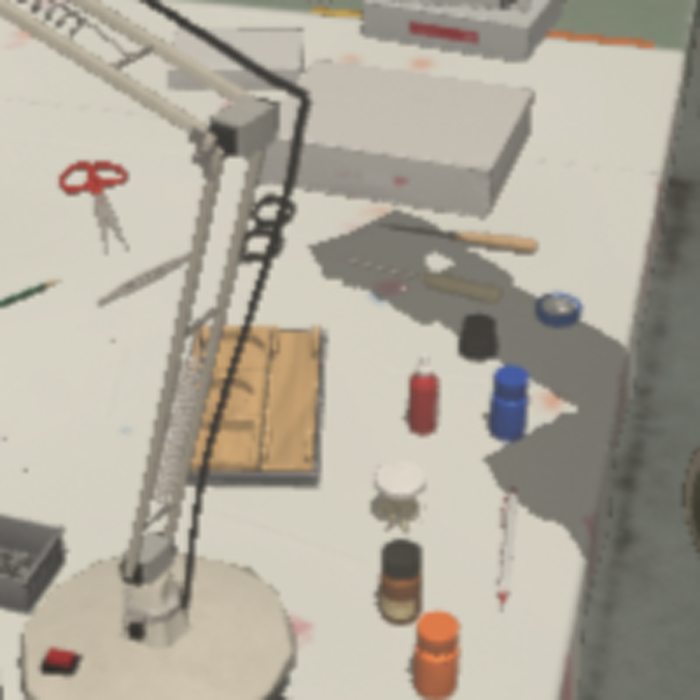

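View pics/e2.png

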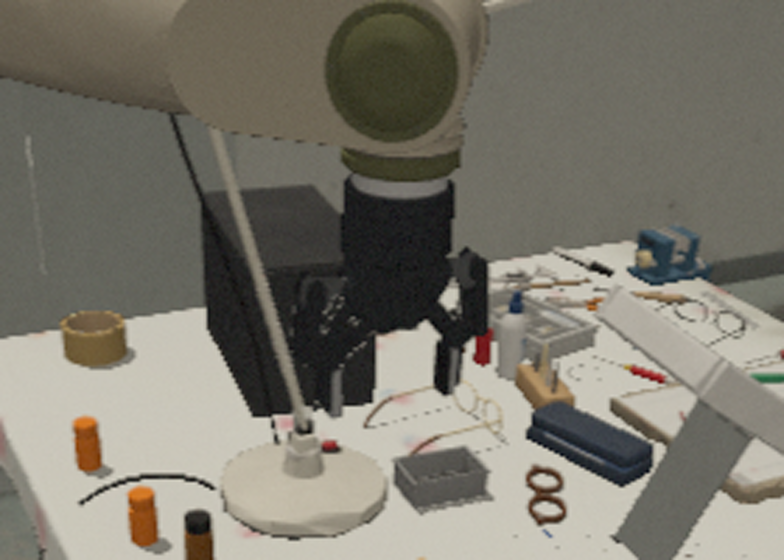

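View pics/d_side.png

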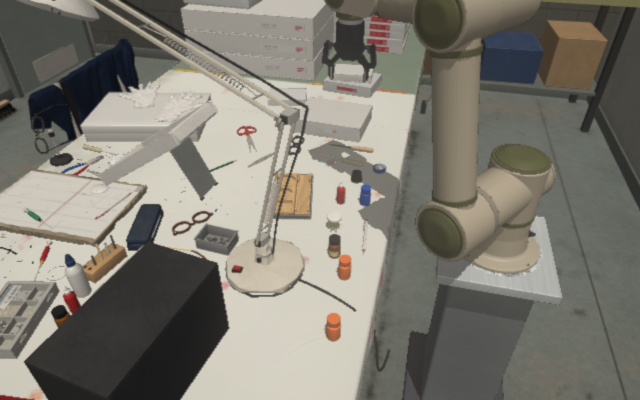

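```bash
python3 - <<'E'
from h import *
s,d=load("d_scene"),load("d_side")
print("base",tri([s,d],[(308,155),(264,252)]).round(3))
for y in (-10,10,30,50): 
    p=tri([s,d],[(308-(155-y)*.26,y),(289,116)]); print(y,p.round(3),proj(s,p).round(1),proj(d,p).round(1))
# boom tip: side (100,15), scene lamp head (525,0)
p=tri([s,d],[(525,0),(85,5)]);print("head",p.round(3),proj(s,p),proj(d,p))
# slanted board: side top-edge right (172,145)/(215,108) scene (420,105)...
print("board",tri([s,d],[(420,105),(215,108)]).round(3),tri([s,d],[(435,203),(197,198)]).round(3))
E
```

```text
base [0.579 0.25  0.072]
-10 [0.479 0.362 0.531] [[257.  -1.]] [[275.7 101. ]]
10 [0.486 0.317 0.497] [[265.3  15.3]] [[281.3 107.7]]
30 [0.492 0.27  0.463] [[273.6  31.9]] [[286.4 113.3]]
50 [0.498 0.224 0.43 ] [[282.2  48.6]] [[290.9 117.9]]
head [ 1.095 -0.004  0.554] [[524.69397644   0.6082668 ]] [[84.71605669  4.35611803]]
board [ 0.791 -0.016  0.31 ] [ 0.905 -0.03  -0.027]
```

```bash
python3 - <<'E'
from h import *
s=load("d_scene")
print("jar cap scene",plane(s,(292,207),.044).round(4),"bottle cap top scene",plane(s,(220+203/4,170+62/4),.062).round(4))
for yw in (-76.9,103.1,13.1,-166.9,90,-90):
    print(yw,[ (lambda q: None if q is None else q[5].round(2))(kinematics.ik(p,down(np.radians(yw)))) for p in ([.443,.043,.03],[.64,-.136,.03],[.609,-.002,.03],[.42,.147,.03],[.45,-.4,.03])])
env.reach([.443,.043,.14],down(np.radians(103.1))); env.hold(.2)
grab("wrist","f_w"); print(monitor.sense()["clock"])
E
```

```text
jar cap scene [[0.4448 0.0377 0.044 ]] bottle cap top scene [[0.4189 0.1413 0.062 ]]
-76.9 [np.float64(1.17), np.float64(0.95), np.float64(1.15), np.float64(1.41), np.float64(0.42)]
103.1 [np.float64(-1.97), np.float64(-2.19), np.float64(-1.99), np.float64(-1.73), np.float64(-2.72)]
13.1 [np.float64(-0.4), np.float64(-0.62), np.float64(-0.42), np.float64(-0.16), np.float64(-1.15)]
-166.9 [np.float64(2.75), np.float64(2.52), np.float64(2.72), None, np.float64(1.99)]
90 [np.float64(-1.74), np.float64(-1.96), np.float64(-1.77), np.float64(-1.5), np.float64(-2.49)]
-90 [np.float64(1.4), np.float64(1.18), np.float64(1.38), np.float64(1.64), np.float64(0.65)]
3.0167
```

View pics/f_w.png

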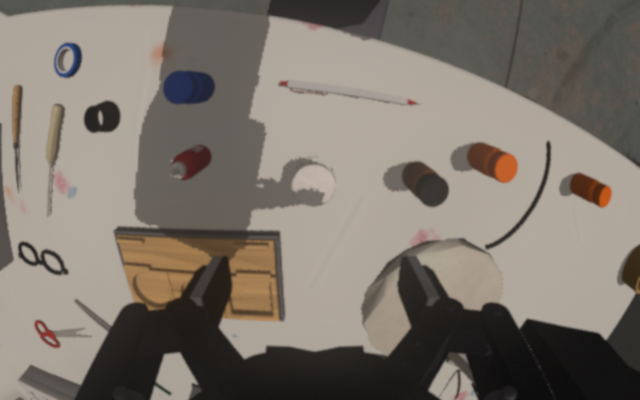

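```bash
python3 - <<'E'
from h import *
f=load("f_w")
crop("f_w",270,140,470,230,4,"f1")
print("cam",(-f["view"][:3,:3].T@f["view"][:3,3]).round(3))
print("jar",plane(f,(313.5,183),.044).round(4),"bottle",plane(f,(433,190.5),.062).round(4))
E
```

```text
cam [0.362 0.023 0.317]
jar [[0.4412 0.0404 0.044 ]] bottle [[0.4178 0.1466 0.062 ]]
```

View pics/f1.png

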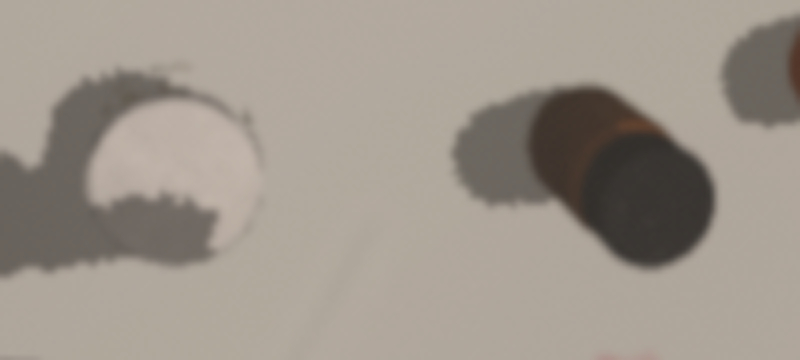

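```bash
cat >> h.py <<'E'
def st(tag=""):
    s=monitor.sense(); print(tag,"t",round(s["clock"],2),"pos",np.round(s["position"],4),"gap",round(s["finger_gap"],3),"F",np.round(s["contact_force"],1)); return s
def pick(x,y,yaw,z,effort=40,hover=.14,lift=.14):
    q=down(yaw); env.reach([x,y,hover],q)
    print("down hit",env.movel([x,y,z],.12,guard=20)); st("at")
    env.close_gripper(effort); st("closed")
    env.movel([x,y,lift],.15); st("lifted")
def place(x,y,yaw,z,hover=.14,guard=8):
    q=down(yaw); env.reach([x,y,hover],q); env.hold(.15); st("hover")
    env.movel([x,y,z+.02],.15)
    print("hit",env.movel([x,y,z],.05,guard=guard)); st("placed")
    env.release(); env.hold(.1); st("rel")
    env.movel([x,y,z+.12],.2)
E
python3 - <<'E'
from h import *
pick(.442,.0405,np.radians(103.1),.016)
grab("wrist","g_w"); grab("scene","g_s")
E
```

```text
down hit False
at t 4.45 pos [0.4424 0.0405 0.0165] gap 1.0 F [-1.1  0.2 -0.2]
closed t 5.22 pos [0.442  0.0405 0.016 ] gap -0.0 F [-0.2  1.2  0.3]
lifted t 6.19 pos [0.4415 0.0406 0.1392] gap 0.001 F [-0.4  0.5 -0.8]
```

View pics/g_w.png

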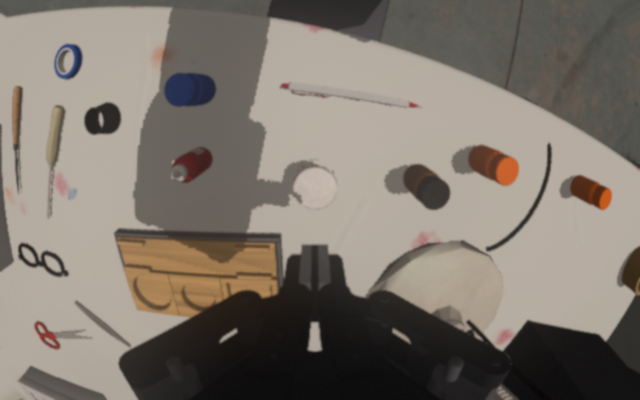

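```bash
python3 -c "
from h import *
crop('g_s',240,60,440,260,3.5,'g1')"
```

```text
(no output)
```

View pics/g1.png

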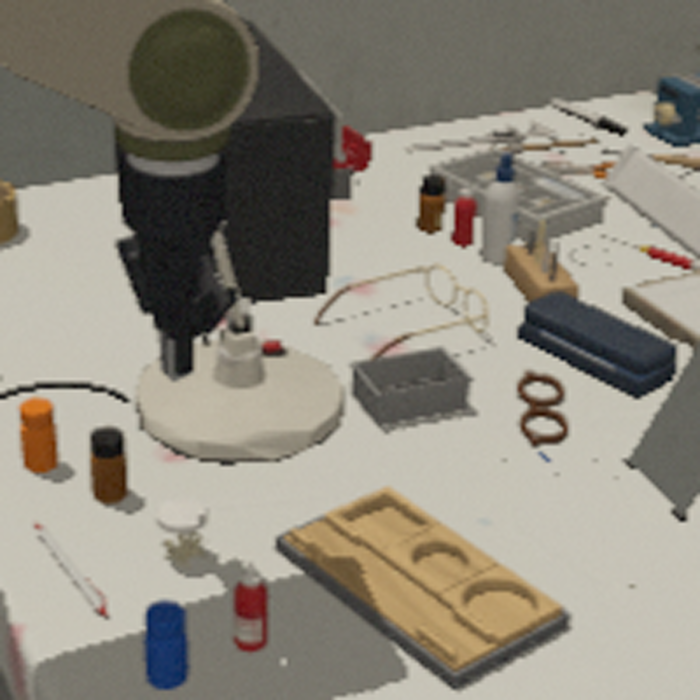

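```bash
python3 - <<'E'
from h import *
w,s=load("g_w"),load("g_s"); st()
P=[.4415,.0406,.139]
print(proj(w,P),proj(s,P)); print("jar scene",plane(s,(240+183/3.5,60+515/3.5),.044),"base",plane(s,(240+190/3.5,60+565/3.5),0))
d=load("d_scene"); print(proj(d,[.46,-.19,.3]))
print(monitor.sense()["joints"].round(3))
E
```

```text
t 6.29 pos [0.4415 0.0406 0.1391] gap 0.004 F [ 0.1 -0.8 -1. ]
[[315.67929157 230.65441894]] [[289.8709771  178.10810295]]
jar scene [[0.44532139 0.03669814 0.044     ]] base [[ 4.46618523e-01  2.64252167e-02 -1.11022302e-16]]
[[336.66755931 163.77551596]]
[-0.174  0.195  1.814  0.     1.135 -1.973]
```

```bash
python3 - <<'E'
from h import *
print(env.hold_point_z); 
w=grab("wrist","i_w");s=grab("scene","i_s");d=grab("side","i_d"); p=st()["position"]
print(proj(w,p),proj(s,p),proj(d,p))
x,y=proj(d,p)[0].astype(int); print(x,y)
crop("i_d",x-50,y-60,x+50,y+40,6,"i1"); x,y=proj(s,p)[0].astype(int);crop("i_s",x-50,y-60,x+50,y+40,6,"i2"); print(x,y)
crop("i_w",255,170,375,290,5,"i3")
E
```

```text
0.0187
 t 6.44 pos [0.4418 0.0405 0.1395] gap 0.002 F [0.6 0.7 0.3]
[[315.48362542 231.39785892]] [[289.97149999 177.93544137]] [[334.59494599 188.0068414 ]]
334 188
289 177
```

View pics/i1.png

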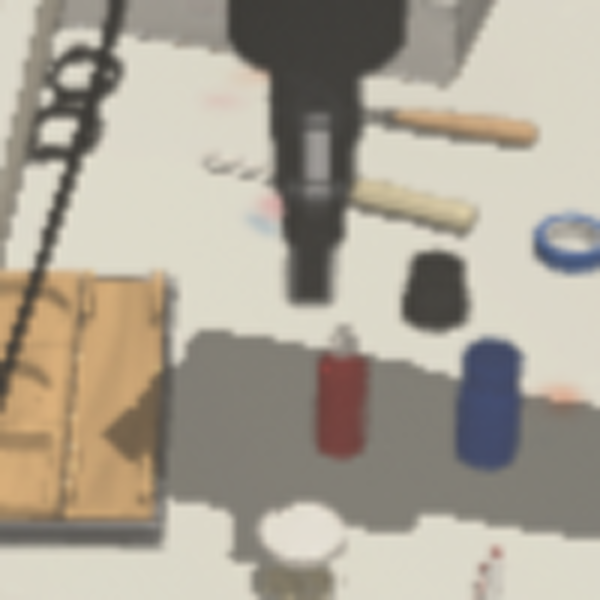

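View pics/i2.png

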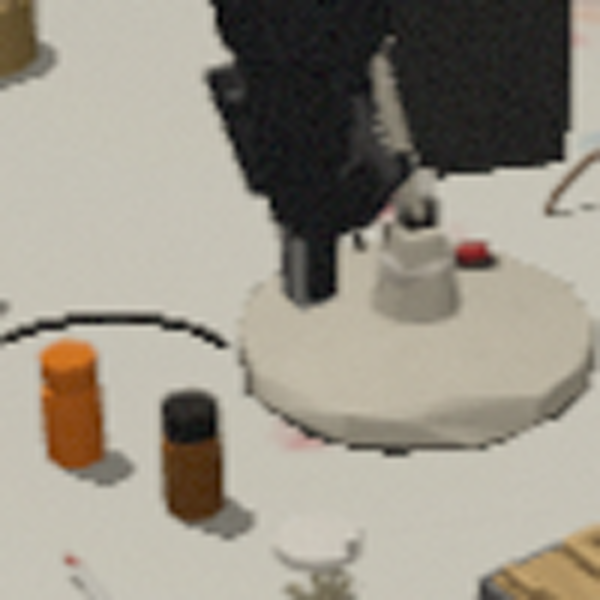

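View pics/i3.png

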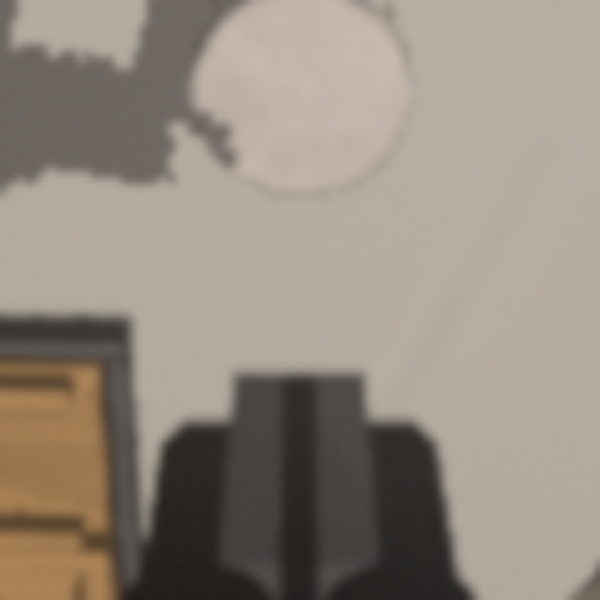

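```bash
python3 - <<'E'
from h import *
w,s,d=load("i_w"),load("i_s"),load("i_d")
p=tri([s,d],[(290.7,166.5),(335.7,178)]); print(p.round(4),proj(w,p),proj(s,p),proj(d,p))
# wrist: corner near edge at x=-11mm
for z in (.14,.15,.16,.17,.18): print(z,proj(w,[p[0]-.011,p[1],z]).round(1))
# jar top from scene+side
a=tri([s,d],[(239+318/6,117+538/6),(284+302/6,128+532/6)]);print("jar top",a.round(4))
# bottle cap centre
b=tri([load("d_scene"),load("d_side")],[(270.8,185.5),(220+401/3.5,80+558/3.5)]);print("bottle cap",b.round(4))
E
```

```text
[0.442  0.0406 0.1735] [[315.78892681 259.19685603]] [[289.78942964 167.00476849]] [[334.79466887 177.45527821]]
0.14 [[319.6 216.3]]
0.15 [[319.9 222.9]]
0.16 [[320.2 230.2]]
0.17 [[320.5 238.3]]
0.18 [[320.9 247.3]]
jar top [0.443  0.0402 0.0424]
bottle cap [0.4187 0.1487 0.0564]
```

```bash
python3 - <<'E'
from h import *
q=down(np.radians(103.1))
env.reach([.49,.07,.08],q); st()
print(env.movel([.49,.07,-.045],.06,guard=8)); st("touch")
env.movel([.49,.07,.10],.2)
E
```

```text
t 6.87 pos [0.4896 0.0702 0.0794] gap -0.006 F [-0.5 -0.9  0.3]
True
touch t 8.55 pos [ 0.4899  0.07   -0.0336] gap -0.001 F [-2.1  1.  10.9]
```

```bash
sed -i 's/^def pick/ZO=-.034\ndef pick/; s/env.movel(\[x,y,z\],.12,guard=20)/env.movel([x,y,z+ZO],.12,guard=20)/; s/env.reach(\[x,y,hover\],q)/env.reach([x,y,hover+ZO],q)/; s/\[x,y,lift\]/[x,y,lift+ZO]/; s/z+.02\]/z+.02+ZO]/; s/env.movel(\[x,y,z\],.05/env.movel([x,y,z+ZO],.05/; s/z+.12\]/z+.12+ZO]/' h.py; tail -18 h.py
python3 - <<'E'
from h import *
env.release()
pick(.442,.0405,np.radians(103.1),.016)
grab("wrist","j_w"); grab("scene","j_s"); grab("side","j_d"); crop("j_w",215,150,415,300,4,"j1")
E
```

```text
f=load(fn)["frame"][y0:y1,x0:x1,::-1]; cv2.imwrite(f"pics/{out}.png",cv2.resize(f,None,fx=s,fy=s,interpolation=cv2.INTER_CUBIC))
def down(yaw):  # tool x down; jaw axis (tool z) along (cos yaw, sin yaw,0)
    x=np.array([0,0,-1.]);z=np.array([np.cos(yaw),np.sin(yaw),0]);y=np.cross(z,x)
    return R.from_matrix(np.c_[x,y,z]).as_quat()
def st(tag=""):
    s=monitor.sense(); print(tag,"t",round(s["clock"],2),"pos",np.round(s["position"],4),"gap",round(s["finger_gap"],3),"F",np.round(s["contact_force"],1)); return s
ZO=-.034
def pick(x,y,yaw,z,effort=40,hover=.14,lift=.14):
    q=down(yaw); env.reach([x,y,hover+ZO],q)
    print("down hit",env.movel([x,y,z+ZO],.12,guard=20)); st("at")
    env.close_gripper(effort); st("closed")
    env.movel([x,y,lift+ZO],.15); st("lifted")
def place(x,y,yaw,z,hover=.14,guard=8):
    q=down(yaw); env.reach([x,y,hover+ZO],q); env.hold(.15); st("hover")
    env.movel([x,y,z+.02+ZO],.15)
    print("hit",env.movel([x,y,z+ZO],.05,guard=guard)); st("placed")
    env.release(); env.hold(.1); st("rel")
    env.movel([x,y,z+.12+ZO],.2)
down hit False
at t 11.68 pos [ 0.4424  0.0405 -0.0176] gap 1.0 F [0.2 0.  0.3]
closed t 12.18 pos [ 0.4422  0.0404 -0.0175] gap 0.469 F [-1.  -0.4  5.3]
lifted t 13.16 pos [0.4415 0.0406 0.1052] gap 0.472 F [-0.1 -0.2 -0.2]
```

View pics/j1.png

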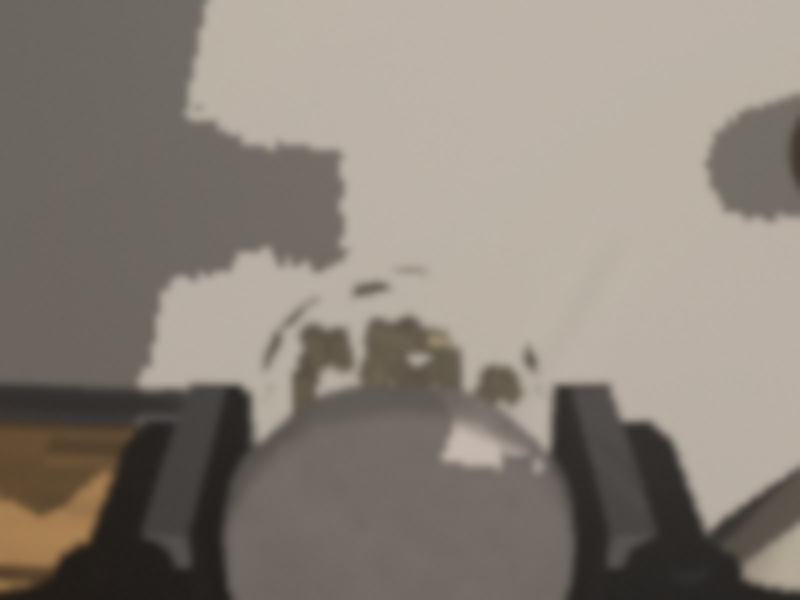

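```bash
python3 - <<'E'
from h import *
place(.640,-.1365,np.radians(103.1),.0235)
grab("wrist","k_w"); grab("scene","k_s"); grab("side","k_d"); crop("k_w",120,100,520,400,2,"k1");crop("k_s",290,160,430,270,5,"k2")
E
```

```text
hover t 14.49 pos [ 0.6398 -0.1355  0.1065] gap 0.465 F [ 0.2  0.1 -1.3]
hit True
placed t 15.69 pos [ 0.6393 -0.1362 -0.0106] gap 0.469 F [-0.5 -0.2 -1.2]
rel t 16.31 pos [ 0.6396 -0.1362 -0.0098] gap 1.002 F [-0.1  0.4 -0. ]
```

View pics/k1.png

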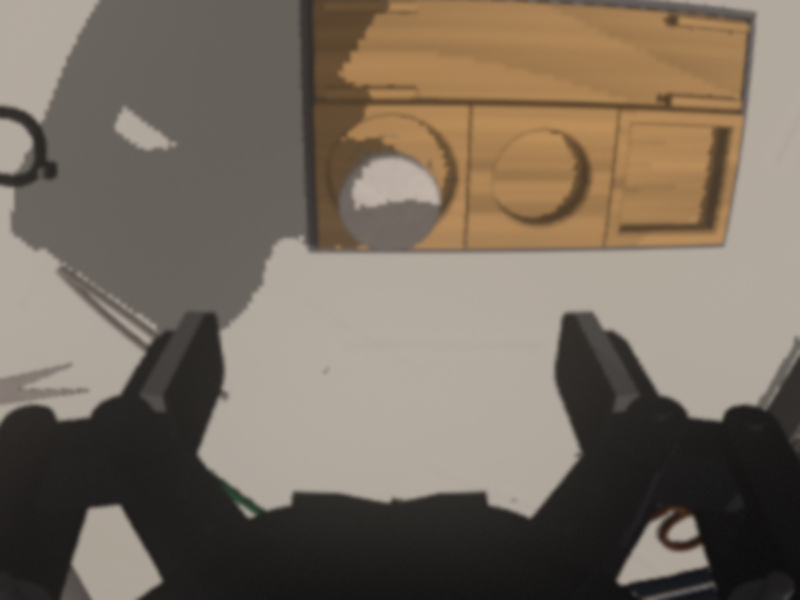

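View pics/k2.png

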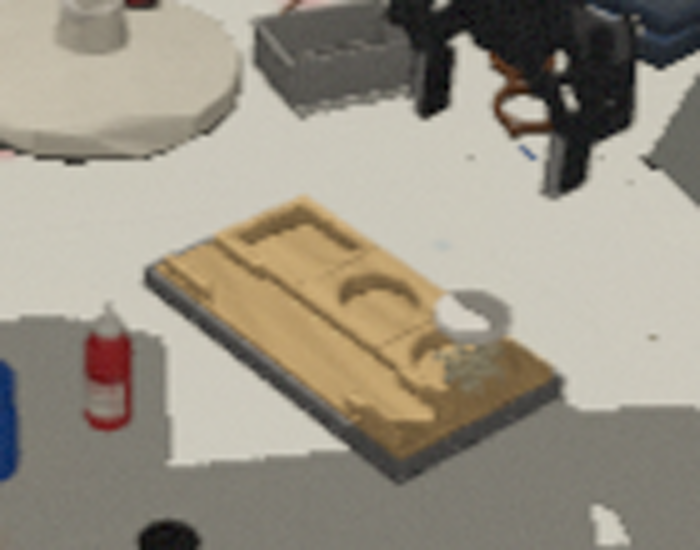

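```bash
python3 - <<'E'
from h import *
w,s,d=load("k_w"),load("k_s"),load("k_d")
u=lambda x,y:(120+x/2,100+y/2)
print("jar",plane(w,u(390,204),.052).round(4),"scene",plane(s,(290+474/5,160+318/5),.052).round(4),"tri",tri([w,s],[u(390,204),(290+474/5,160+318/5)]).round(4))
for n,l,r,t,b in (("narrow",492,590,128,223),("wide",328,458,113,235),("sq",619,733,124,233)):
    p=plane(w,[u(l,(t+b)/2),u(r,(t+b)/2),u((l+r)/2,t),u((l+r)/2,b)],.02); print(n,p.mean(0).round(4),np.linalg.norm(p[0]-p[1]).round(4),np.linalg.norm(p[2]-p[3]).round(4))
E
```

```text
jar [[ 0.6404 -0.1362  0.052 ]] scene [[ 0.6401 -0.1421  0.052 ]] tri [ 0.6434 -0.136   0.0465]
narrow [ 0.6229 -0.0688  0.02  ] 0.0468 0.0458
wide [ 0.6379 -0.1352  0.02  ] 0.0584 0.0574
sq [ 6.083e-01 -2.000e-04  2.000e-02] 0.0643 0.0562
```

```bash
python3 - <<'E'
from h import *
env.reach([.4265,-.209,.14+ZO],down(np.radians(103.1))); env.hold(.2)
grab("wrist","l_w"); st(); crop("l_w",215,110,415,260,4,"l1")
E
```

```text
t 18.36 pos [ 0.4271 -0.2088  0.1058] gap 0.999 F [-0.3  0.  -0.4]
```

View pics/l1.png

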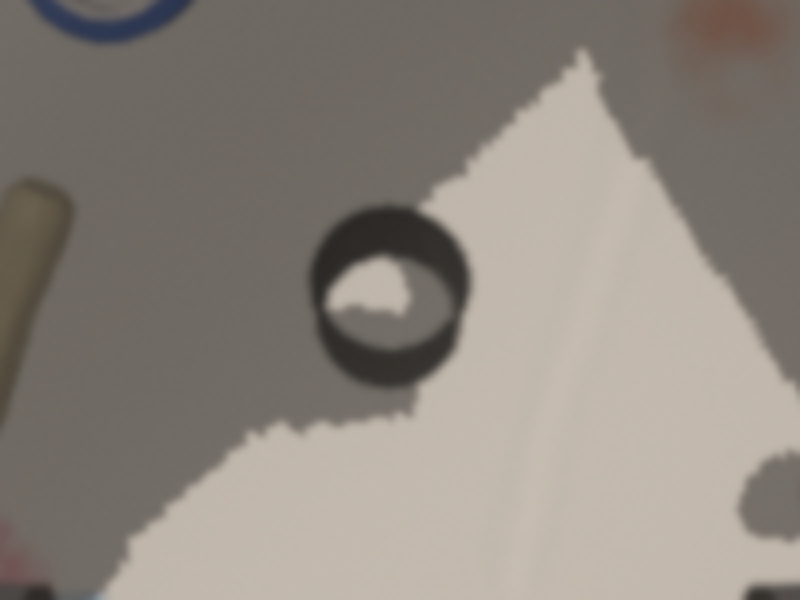

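```bash
python3 - <<'E'
from h import *
w=load("l_w")
u=lambda x,y:(215+x/4,110+y/4)
print(plane(w,[u(390,285)],.002).round(4),plane(w,[u(390,318)],.031).round(4), np.ptp(plane(w,[u(309,285),u(471,285)],.002),axis=0), np.ptp(plane(w,[u(320,318),u(460,318)],.031),axis=0))
E
```

```text
[[ 0.4258 -0.2118  0.002 ]] [[ 0.4246 -0.2119  0.031 ]] [0.00868637 0.03724314 0.        ] [0.00678831 0.02909236 0.        ]
```

```bash
python3 - <<'E'
from h import *
pick(.4252,-.2118,np.radians(103.1),.013,effort=30)
grab("wrist","m_w"); crop("m_w",215,150,415,300,4,"m1")
E
```

```text
down hit False
at t 19.82 pos [ 0.4255 -0.2121 -0.0204] gap 1.001 F [-0.2  0.9 -0.3]
closed t 20.32 pos [ 0.4253 -0.2119 -0.0206] gap 0.421 F [-1.7  0.4  5.9]
lifted t 21.32 pos [ 0.4248 -0.2115  0.1052] gap 0.419 F [-0.1 -0.1 -0.6]
```

View pics/m1.png

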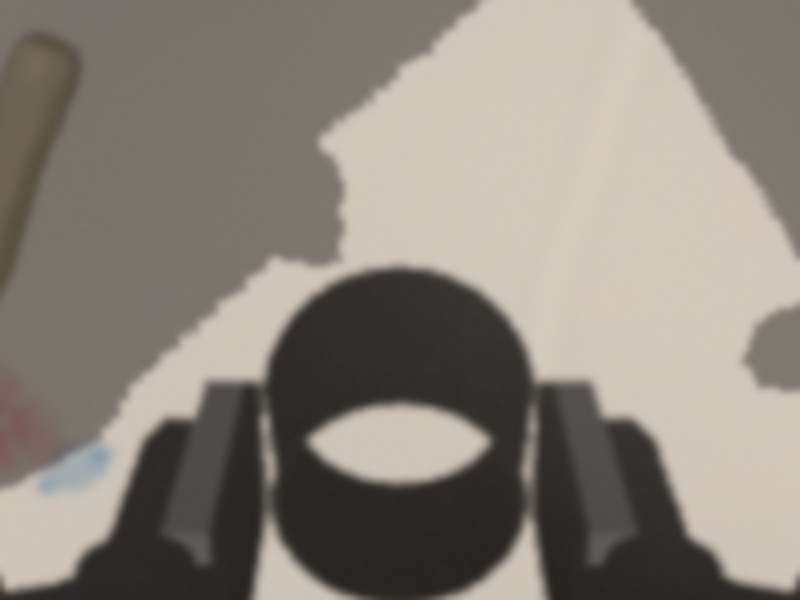

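```bash
python3 - <<'E'
from h import *
place(.609,-.0015,np.radians(103.1),.0205)
grab("scene","n_s");grab("wrist","n_w"); crop("n_s",290,160,430,270,5,"n2")
env.reach([.419,.146,.16+ZO],down(np.radians(13.1))); env.hold(.15)
grab("wrist","n_w2"); st(); crop("n_w",120,100,520,400,2,"n1"); crop("n_w2",215,100,415,250,4,"n3")
E
```

```text
hover t 22.61 pos [ 0.6087 -0.0029  0.1062] gap 0.423 F [-0.8 -0.4 -0.1]
hit True
placed t 23.85 pos [ 0.6088 -0.0015 -0.0134] gap 0.422 F [-0.1  0.2  4.3]
rel t 24.49 pos [ 0.6086 -0.0014 -0.0135] gap 1.002 F [-0.4 -0.1 -0.7]
 t 27.15 pos [0.4192 0.1459 0.1259] gap 1.0 F [0.2 0.3 0.7]
```

View pics/n1.png

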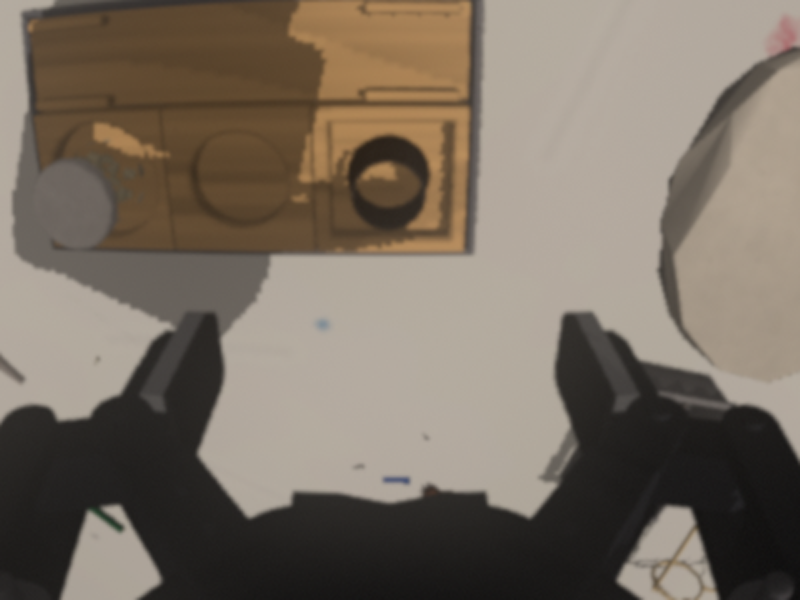

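View pics/n2.png

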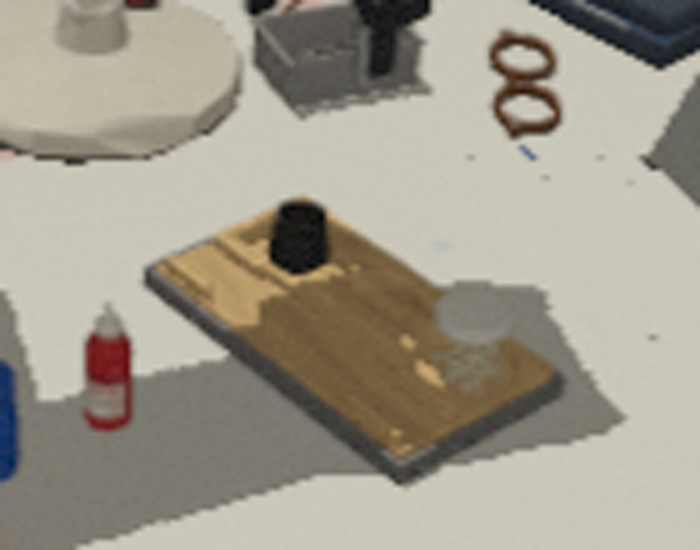

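View pics/n3.png

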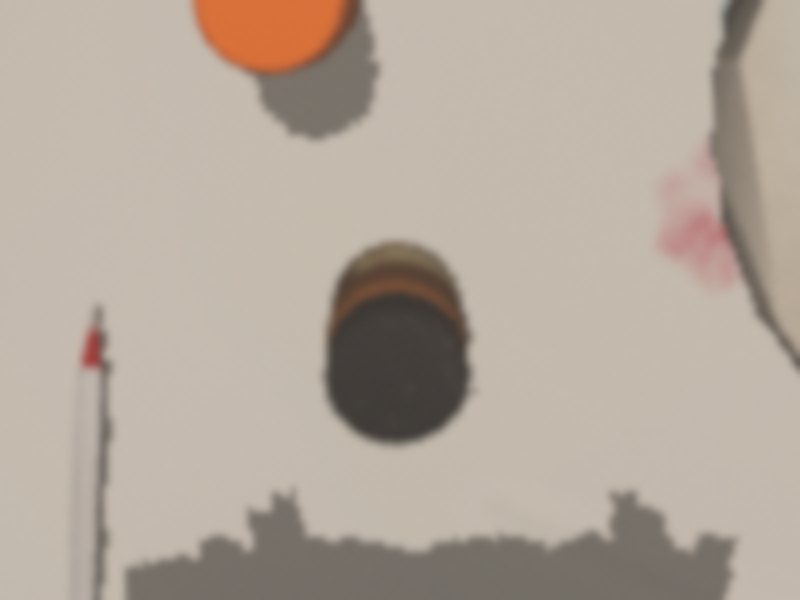

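```bash
python3 - <<'E'
from h import *
w=load("n_w2"); u=lambda x,y:(215+x/4,100+y/4)
p=plane(w,[u(396,368)],.062)[0]; print(p.round(4),"lamp",plane(w,[u(718,200),u(800,370)],.02).round(3))
env.reach([p[0],p[1],.16+ZO],down(np.radians(13.1)))
pick(p[0],p[1],np.radians(13.1),.018,effort=40,hover=.15,lift=.15)
grab("wrist","o_w"); crop("o_w",215,150,415,300,4,"o1")
E
```

```text
[0.4185 0.1502 0.062 ] lamp [[0.486 0.195 0.02 ]
 [0.52  0.159 0.02 ]]
down hit False
at t 28.9 pos [ 0.4189  0.1503 -0.0155] gap 1.004 F [-0.   1.1  0. ]
closed t 29.45 pos [ 0.4186  0.1503 -0.0157] gap 0.348 F [-1.1 -1.1  5.7]
lifted t 30.48 pos [0.418  0.1502 0.1152] gap 0.349 F [-0.2  0.   0. ]
```

View pics/o1.png

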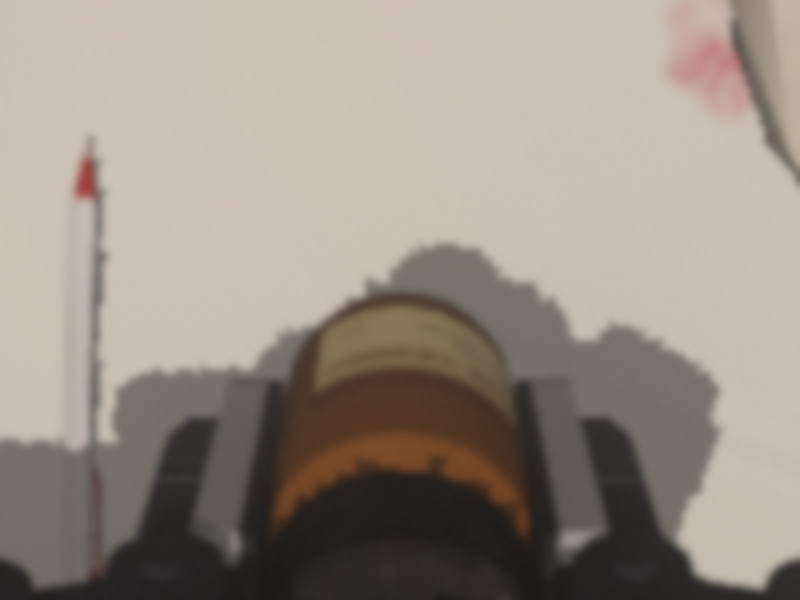

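```bash
python3 - <<'E'
from h import *
place(.624,-.0694,np.radians(13.1),.0253,hover=.15)
grab("scene","p_s");grab("wrist","p_w"); crop("p_s",290,160,430,270,5,"p2")
env.reach([.448,-.37,.17+ZO],down(np.radians(88.6))); env.hold(.15)
grab("wrist","p_w2"); st(); crop("p_w",120,100,520,400,2,"p1"); crop("p_w2",120,80,520,330,2,"p3")
E
```

```text
hover t 31.83 pos [ 0.6238 -0.0682  0.1164] gap 0.347 F [-0.5  0.3 -0.4]
hit True
placed t 33.1 pos [ 0.6239 -0.0693 -0.0082] gap 0.349 F [0.2 1.  2.9]
rel t 33.78 pos [ 0.6237 -0.0693 -0.0083] gap 1.0 F [0.7 0.4 0.1]
 t 36.51 pos [ 0.4483 -0.3697  0.136 ] gap 1.0 F [-0.5 -0.3 -0.1]
```

View pics/p1.png

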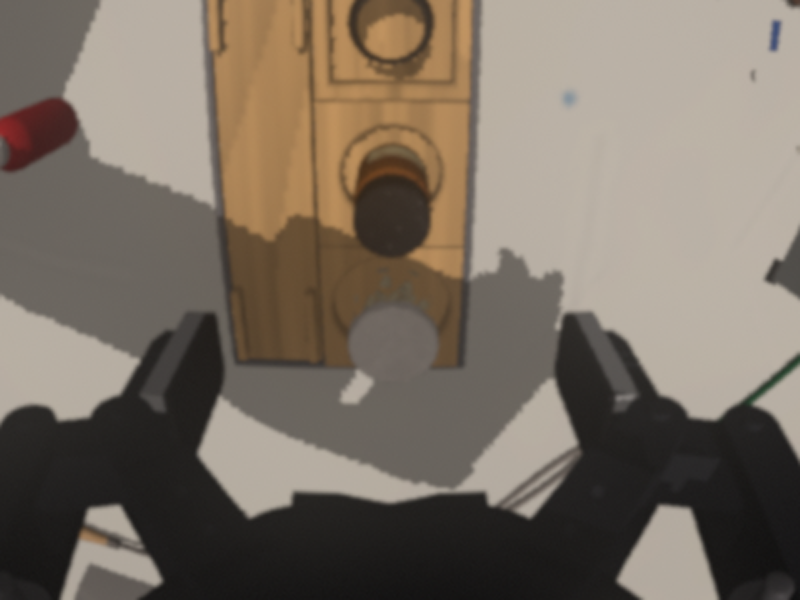

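View pics/p2.png

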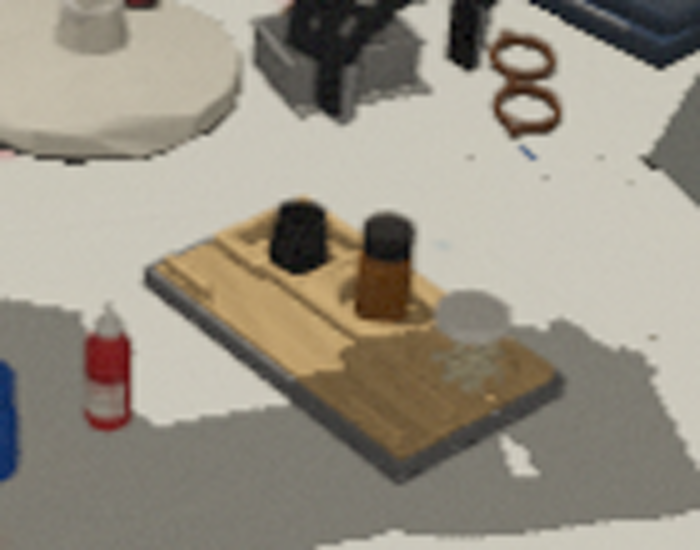

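View pics/p3.png

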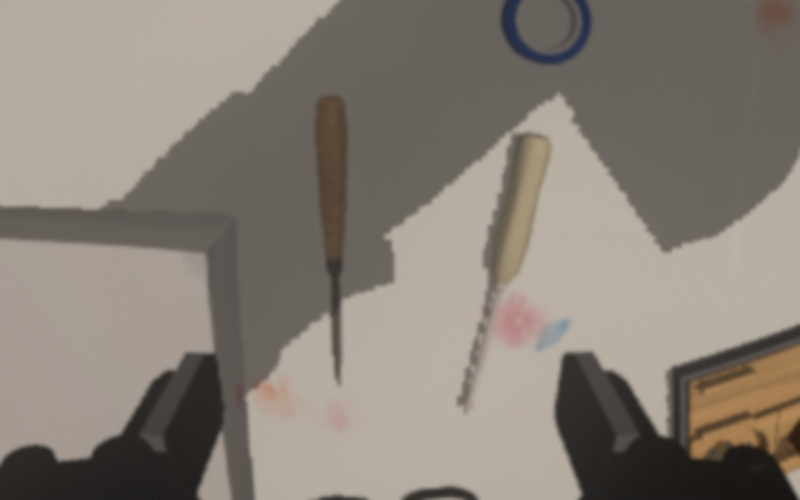

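```bash
python3 - <<'E'
from h import *
w=load("p_w2"); u=lambda x,y:(120+x/2,80+y/2)
B,J,T=plane(w,[u(331,97),u(334.5,262),u(339.5,383)],.008); print(B.round(4),J.round(4),T.round(4),np.linalg.norm(B-T),np.linalg.norm(B-J))
print("box base",plane(w,[u(233,216),u(245,360)],0).round(4),"top",[plane(w,[u(207,250)],z).round(3).tolist() for z in (.03,.04,.05)])
# handle axis from mask
hsv=cv2.cvtColor(w["frame"],cv2.COLOR_RGB2HSV);H,S,V=[hsv[...,i] for i in range(3)]
m=np.zeros(H.shape,np.uint8); m[115:215,265:310]=((S>75)&(H<22))[115:215,265:310]
n,l,ss,cc=cv2.connectedComponentsWithStats(m); i=1+np.argmax(ss[1:,4]); v,uu=np.nonzero(l==i); P=plane(w,np.c_[uu,v],.008)[:,:2].astype(np.float32)
print(ss[i],cv2.minAreaRect(P),cv2.fitLine(P,cv2.DIST_L2,0,.01,.01).ravel())
E
```

```text
[ 0.3984 -0.3974  0.008 ] [ 0.4855 -0.3998  0.008 ] [ 0.5615 -0.4015  0.008 ] 0.163158330465106 0.08711424404239085
box base [[ 0.4609 -0.4546  0.    ]
 [ 0.5506 -0.4582  0.    ]] top [[[0.469, -0.462, 0.03]], [[0.465, -0.459, 0.04]], [[0.462, -0.455, 0.05]]]
[279 129  14  80 891] ((0.4404570460319519, -0.3993322253227234), (0.013108444400131702, 0.08327409625053406), 87.14844512939453) [ 0.9996325  -0.02710985  0.43554175 -0.3990353 ]
```

```bash
python3 - <<'E'
from h import *
pick(.444,-.391,np.radians(88.6),.004,effort=60,hover=.15,lift=.15)
env.hold(.1)
grab("wrist","q_w"); grab("scene","q_s"); grab("side","q_d"); crop("q_w",170,80,470,300,2.6,"q1"); crop("q_s",280,220,460,370,4,"q2")
E
```

```text
down hit False
at t 38.12 pos [ 0.4443 -0.3914 -0.0293] gap 1.002 F [-0.5  0.3 -1.6]
closed t 38.79 pos [ 0.4441 -0.3912 -0.0297] gap 0.129 F [-0.2  0.6  3. ]
lifted t 39.92 pos [ 0.4437 -0.3906  0.115 ] gap 0.124 F [-1.2  0.4  0. ]
```

View pics/q1.png

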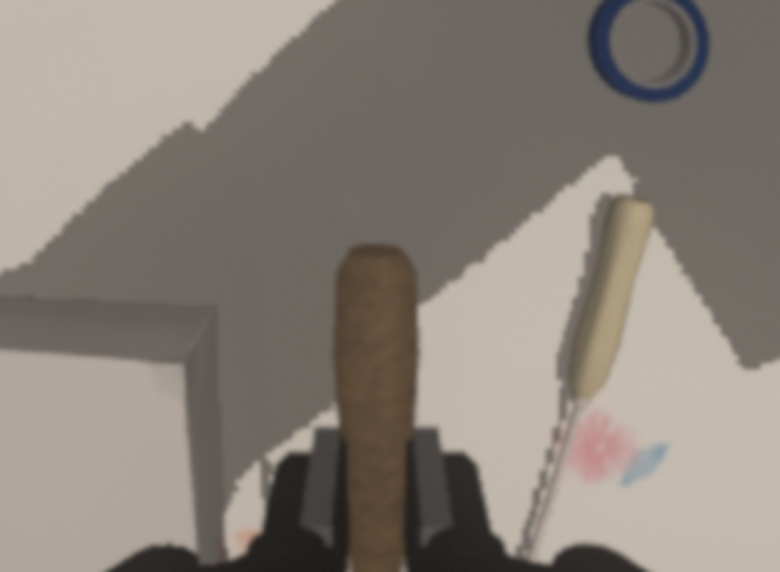

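View pics/q2.png

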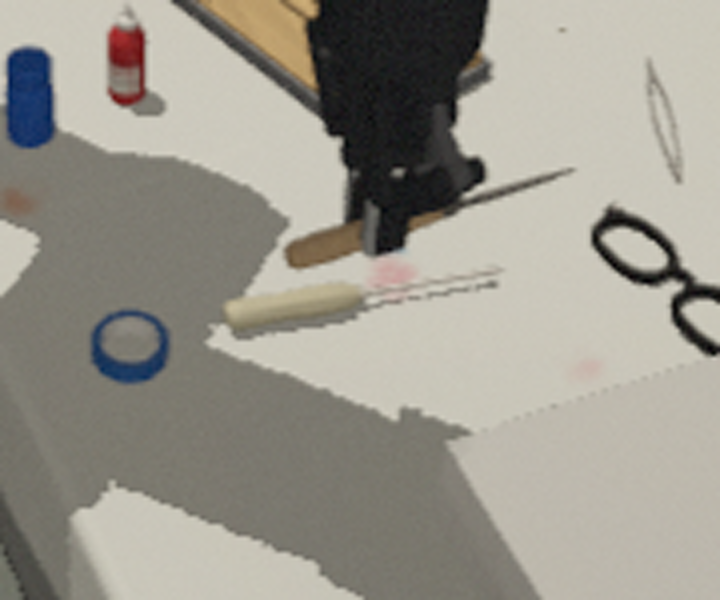

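```bash
python3 - <<'E'
from h import *
w,s=load("q_w"),load("q_s")
print("butt",plane(w,[(170+376/2.6,80+250/2.6)],.153).round(4),"scene butt",plane(s,[(280+290/4,220+254/4)],.153).round(4),"tip",plane(s,[(280+574/4,220+170/4)],.150).round(4))
E
```

```text
butt [[ 0.3979 -0.3901  0.153 ]] scene butt [[ 0.4013 -0.3884  0.153 ]] tip [[ 0.5654 -0.3921  0.15  ]]
```

```bash
python3 - <<'E'
from h import *
place(.5598,-.0474,np.radians(13.1),.0213,hover=.15)
grab("scene","r_s");grab("wrist","r_w"); crop("r_s",290,160,430,270,5,"r2")
env.reach([.50,-.12,.30+ZO],down(0)); env.hold(.2)
grab("wrist","r_w2"); grab("side","r_d"); grab("scene","r_s2"); st(); crop("r_w",120,100,520,400,2,"r1"); crop("r_w2",120,0,520,300,2,"r3")
E
```

```text
hover t 42.02 pos [ 0.5598 -0.0479  0.116 ] gap 0.131 F [ 0.3 -0.4 -0.2]
hit True
placed t 43.35 pos [ 0.5593 -0.0473 -0.0137] gap 0.127 F [-1.2  0.   4.8]
rel t 44.16 pos [ 0.559  -0.0472 -0.0139] gap 0.997 F [ 0.5  0.4 -0.2]
 t 46.13 pos [ 0.5001 -0.1197  0.2654] gap 1.001 F [-0.4 -0.1  0.8]
```

View pics/r3.png

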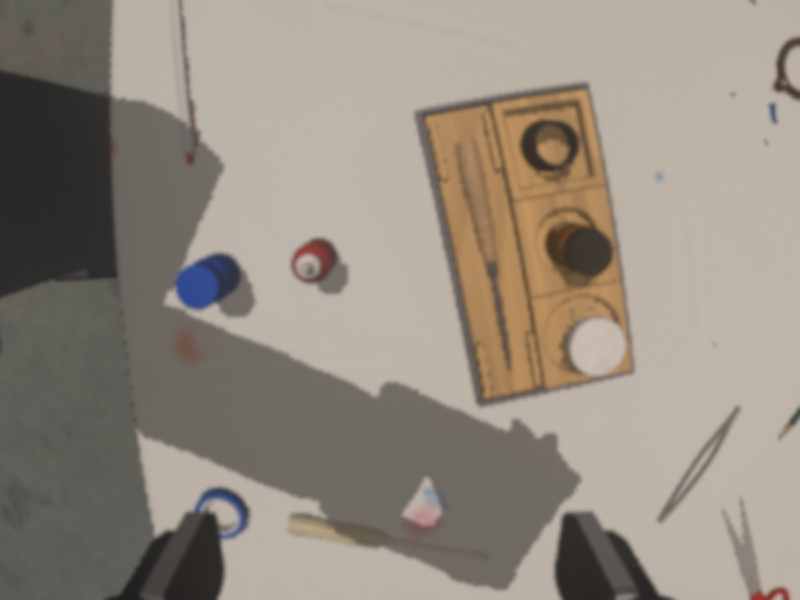

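View pics/r2.png

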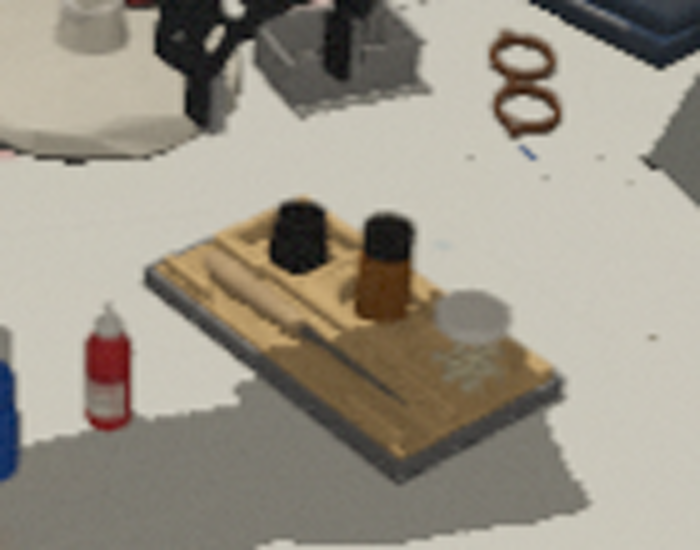

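View pics/r1.png

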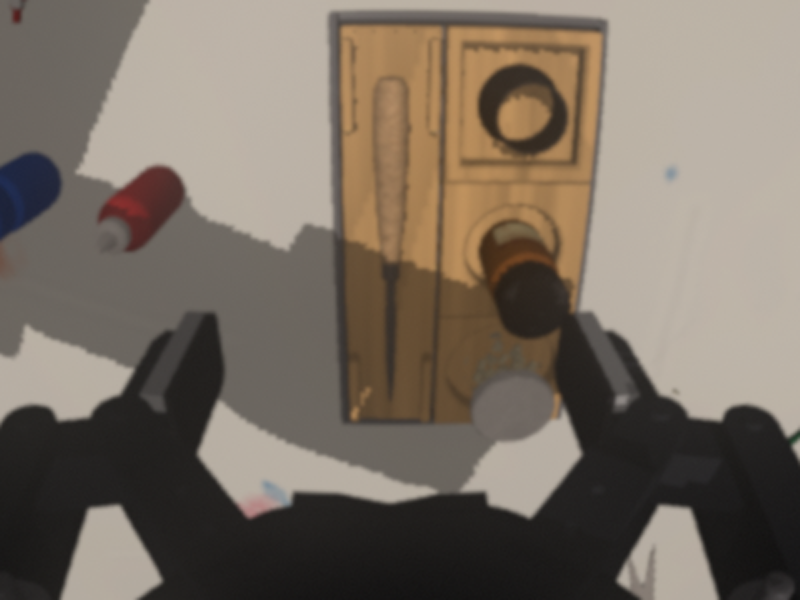

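```bash
python3 - <<'E'
from h import *
w=load("r_w2"); u=lambda x,y:(120+x/2,y/2)
C=plane(w,[u(416,111),u(588,84),u(634,372),u(480,404)],.014); c=C.mean(0)[:2]; yv=(C[0]-C[3]+C[1]-C[2])[:2]; ey=yv/np.linalg.norm(yv); ex=np.array([ey[1],-ey[0]]); rest=c-.035*ex
print("rest",rest.round(4),"ang",np.degrees(np.arctan2(-ey[0],ey[1])).round(2))
L=lambda p:(np.array([(p[:2]-rest)@ex,(p[:2]-rest)@ey])*1000).round(1)
B=plane(w,[u(465.5,139)],.024)[0];T=plane(w,[u(510,369)],.020)[0]
print("file",L(B),L(T),L((B+T)/2),"vs nominal rest",L((B+T)/2)+L(np.r_[rest*2-[.568,-.0825],0]))
for n,p,z in (("loupe base",(548,140),.010),("loupe top",(551,147),.039),("bottle cap",(588,252),.070),("jar cap",(597,347),.052)): 
    q=plane(w,[u(*p)],z)[0]; print(n,q.round(4),L(q))
print("drop",plane(w,[u(308,264)],.078).round(4),"sd butt",plane(w,[u(290,524)],.008).round(4),"sd tip",plane(w,[u(488,555)],.008).round(4))
E
```

```text
rest [ 0.5687 -0.0818] ang 13.17
file [ 0.7 81.8] [ -0.1 -82.7] [ 0.3 -0.5] vs nominal rest [1.1 0. ]
loupe base [0.6105 0.0014 0.01  ] [59.6 71.6]
loupe top [ 0.6052 -0.0056  0.039 ] [52.9 65.9]
bottle cap [ 0.6233 -0.0713  0.07  ] [55.6 -2.2]
jar cap [ 0.6406 -0.1367  0.052 ] [ 57.5 -69.8]
drop [[ 0.4527 -0.0804  0.078 ]] sd butt [[ 0.4196 -0.2984  0.008 ]] sd tip [[ 0.584  -0.3289  0.008 ]]
```

```bash
python3 - <<'E'
from h import *
crop("r_w2",360,50,440,110,8,"s1"); crop("r_s2",310,180,410,250,7,"s2"); crop("r_d",250,160,330,230,8,"s3")
w=load("r_w2")
for name,fn,(x0,y0,s) in (("w","r_w2",(360,50,8)),("s","r_s2",(310,180,7))):
    f=load(fn)
    for z,r in ((.008,.019),(.039,.0145)):
        t=np.linspace(0,2*np.pi,40); P=np.c_[.609+r*np.cos(t),-.0015+r*np.sin(t),0*t+z]; print(name,z,((proj(f,P)-[x0,y0])*s).min(0).round(),((proj(f,P)-[x0,y0])*s).max(0).round())
E
```

```text
w 0.008 [155.  71.] [364. 283.]
w 0.039 [221.  78.] [391. 252.]
s 0.008 [227. 193.] [317. 246.]
s 0.039 [242. 139.] [312. 179.]
```

View pics/s1.png

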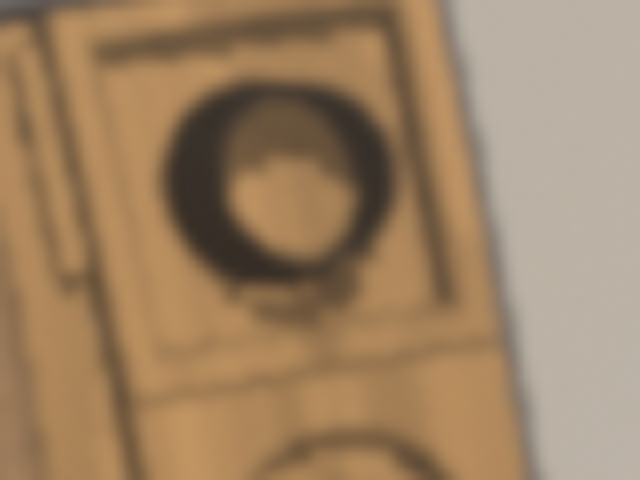

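View pics/s2.png

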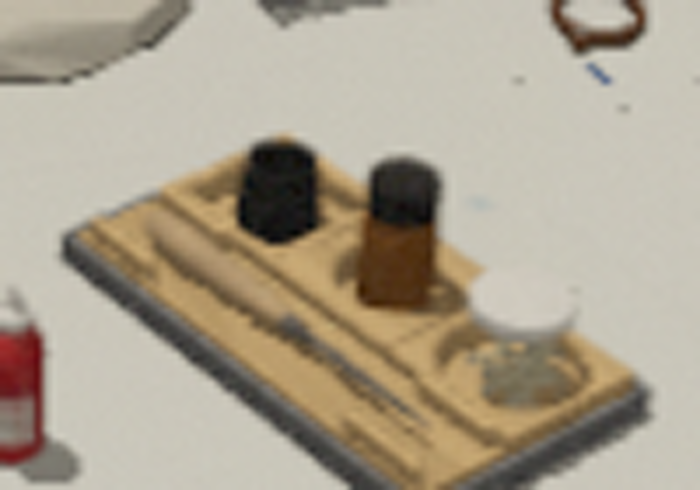

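```bash
python3 - <<'E'
from h import *
env.hold(.5); st(); print(job.hand_in())
E
```

```text
t 46.63 pos [ 0.5   -0.12   0.266] gap 0.998 F [-0.2  0.7  0.4]
the job is handed in; nothing more can be done
None
```

The tray is set out and handed in at about 47 s of the 118 s allowed; no verdict came back. The jar of nose pads is in the wide well, the loupe in the square bay and the brown bottle in the narrow well. The needle file lies on the rest with its handle at the square-bay end.

**One surprise:** my first grasp of the jar closed on nothing. Two camera views and a touch on the table showed the shut fingertips sit about 34 mm above the reported TCP. I lowered every later move by that amount, and each later grasp held first time at a gap that fits the item. The missed grasp did not move the jar.

**Last checks (wrist and scene pictures after placing):**

| Item | Measured position | Limit |
|---|---|---|
| File | centred within about 1 mm both ways on the rest, under 1° off line | 13 mm across, 22 mm along, 0.2 rad |
| Jar | cap about 1 mm from the well centre | 12 mm |
| Bottle | cap about 3 mm from the well centre | 12 mm |
| Loupe | outline matches an upright loupe at the bay centre to about 1–2 mm | 15 mm |

- **Seating:** each item stopped on contact at its floor or rest height, and the pictures show them standing upright. I had no direct depth measurement.
- **Left alone:** the screwdriver measured within about 2 mm of its first position and the dropper bottle within about 4 mm, which is about the spread of my readings. The dropper bottle is upright.
- **One check that disagreed:** a hand-picked pair of loupe rim points suggested a tilt of roughly 0.25–0.3 rad. The outline check in two views matched an upright loupe, so I took the pair as picking error.

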